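# Hold a sample slide flush on the open tilted stage

### The arm

A 6-joint arm with a two-finger parallel gripper is mounted at the origin on the work surface. World frame = base frame: x ahead of the robot, y to its left, z up, the work surface at z = 0. Lengths are in m, angles in rad, forces in N, time in s.
With the tool pointing down it reaches from about 0.4 to 0.825 m from the base axis. Payload 7 kg.
Tool frame: the origin (TCP) lies at the centre of the arm's flange, where the gripper is bolted on; the fingertips stand 178 mm ahead of it and the grasp point (between the pads) lies 159 mm ahead of it; y points along the fingers, z is the direction in which the jaws open and shut, and the axes are right-handed (so a half turn about y gives the same grasp; the last joint's range is limited). The gripper opens to 88 mm and grips with 3 to 60 N. Pads are 19 mm wide; open, the fingers measure 130 mm over their backs; the gripper's body (78 mm by 193 mm) begins 47 mm behind the grasp point.
Start: joints at [-1.024, 0.359, 0.012, 0, -1.224, -0.288], TCP at [0.173, -0.653, 0.405] pointing down, gripper open.
Joint ranges: [-3.07, 3.07], [-1.43, 2.12], [-1.02, 1.25], [-3.03, 1.67], [-3.05, -0], [-3.03, 3.03]. Speed limits (rad/s): [2.39, 2.39, 3.01, 3.14, 3.14, 3.14].

### API

Orientations are given as a unit quaternion [x, y, z, w].
In Python, from station import ctrl gives the robot as it stands.
- The arm moves only by the shell command python3 -m jog 'ROWS' [OPENING] [FORCE]. ROWS is JSON, a list of rows, each a list of 4 numbers: the shift along the world's x, y, z in units of 30 mm (1.0 is 30 mm), then the turn about the world's z in degrees. A call has 1 to 5 rows; each row is the pose to reach, as a shift and turn from the pose commanded when the call began; what a row does not reach only later rows make up. A row lasts 1/8 s, in which the tool goes at most 62.5 mm and 10.7 degrees, less where a joint would pass 70% of its speed; a pose out of reach is approached as far as the arm can. A call with a gripper value outside its range is refused whole. OPENING is the gripper command: -1 is fully open, 1 is shut, values between are in proportion, set as the call begins (- or left out, the last holds). The fingers move at their own pace and stop on an object; FORCE is the grip in N (left out, the last holds). Time passes only in rows, so rows that repeat a pose let the fingers close. It gives the time, the measured TCP pose, the force and the opening at its end, in the units of the state.
- ctrl.observe(): the state, without advancing time (a new reading comes with each control period).
- ctrl.read_camera(name): name is "scene" or "side" or "wrist"; returns the picture (420x560x3 uint8, blue, green, red); there is no depth.
- ctrl.camera_info(name): a dict with "camera_matrix" (3x3 intrinsics, pixels), "camera_from_world" (4x4, takes a point from world to camera coordinates). Camera axes: x right, y up, looking along -z (the intrinsics and any distortion apply to the point x, -y, -z); pixel columns grow to the right and rows downward; lengths in m; the calibration is good to about 2 mm. A picture is of the moment at which its call begins: read the wrist's pose just before it. camera_info takes no time and is no camera call; for the wrist camera it gives the pose at the moment of the call.
- ctrl.sign_off(): hands the job in, once; it reports no verdict.
The state is a dict: "clock": time; "q": joint angles; "joint_vel": joint speeds; "tau": joint torques, N m; "tool_pos": TCP position; "ee_rot": TCP orientation; "contact_force": force on the tool from outside, world axes, zero at the start; "torque": the same for the moment, N m; "width": finger opening in m.
Only numpy, scipy, OpenCV 4.12 (cv2) and the standard library are available. Lean on these libraries where they do the work, as an engineer would, in place of code of your own. Each camera call takes 0.05 s, during which the arm holds its last target. There are 200 camera calls.

### The job

Pick the sample slide up by its grip tab and take it to whichever of the two tilting stage plates is not under the dust cover. Tilt the slide to match that plate's slope, centre it squarely on the face, long side up the slope, and press it gently flush against the sprung plate with about 10 newtons, without shifting the plate's slope or disturbing the cover, the jar, the bottle or the tip box. Finish while still gripping the slide and holding it pressed there: do not let go.

Things in the scene. Friction and masses are not known exactly. Their poses are not given: they have to be found in the camera images.
- slide: the sample slide: glass in a black frame, 70 mm (x) by 44 mm (y) by 7 mm, flat underside, with an upright black grip tab on the middle of its top: 40 mm long in x, 12 mm thick in y, its top 50 mm above the underside. Origin: centre of the underside; z up through the tab. 85 to 160 g. At first it lies flat on the cork rest, 15 mm above the bench, tab up. Either end may point up the slope
- rest: fixed cork block 110 by 80 by 15 mm under the slide; origin at the centre of its underside
- stage: the fixed grey-painted base that carries both tilting plates: 235 mm (x) by 310 mm (y), 12 mm thick; origin on the bench midway between the two plates' centres, x away from the robot, y to the left plate. Plate centres lie 95 mm either side of it. Small dark cheeks at the plates' sides stay below the faces at their low ends and 42 mm above the bench elsewhere
- plate_left: the left tilting plate (seen from the robot; stage's +y): aluminium, 90 mm up the slope, 60 mm wide, 8 mm thick. Origin: middle of its low edge on the upper face, 38 mm above the bench. x up the slope, away from the robot; z out of the face. Each slope differs, 8 to 32 degrees. The plate is sprung: pressed along -z it starts to sink at about 1 N, then 2 N per mm (10 N: 4.5 mm; stop at 8 mm)
- plate_right: the right tilting plate (seen from the robot; stage's -y): aluminium, 90 mm up the slope, 60 mm wide, 8 mm thick. Origin: middle of its low edge on the upper face, 38 mm above the bench. x up the slope, away from the robot; z out of the face. Each slope differs, 8 to 32 degrees. The plate is sprung: pressed along -z it starts to sink at about 1 N, then 2 N per mm (10 N: 4.5 mm; stop at 8 mm)
- face_left (a point): the centre of the left plate's upper face, 45 mm up the slope from its low edge; axes as the plate's
- face_right (a point): the centre of the right plate's upper face, 45 mm up the slope from its low edge; axes as the plate's
- frame_left (a point): upper end of the left plate's tilting steel frame, 90 mm up the slope from the hinge and 21 mm below the face. A stiff friction hinge (about 3 N m), along the plate's low edge, holds the frame's slope; it must not shift
- frame_right (a point): the same point of the right plate's frame
- cover: loose white dust cover, an upside-down box 118 by 94 by 95 mm with a small knob on top (111 mm in all), standing over one of the two plates and hiding it: that plate is not to be used. Origin: centre of its underside, 12 mm above the bench, beneath the covered plate's centre. Leave it alone
- bottle: bystander: glass bottle with a blue cap, 56 mm across, 95 mm high, standing on the stage's base behind the covered plate (105 mm beyond its centre); origin under its centre
- jar: bystander: squat glass jar with a blue cap, 60 mm across, 70 mm high, standing on the stage's base behind the open plate (105 mm beyond its centre); origin under its centre
- tip_box: bystander: green box of pipette tips, 85 by 120 by 57 mm, on the bench; origin under its centre
Things that resemble listed ones, but are neither listed nor needed, are in the scene too. What is shaped like the slide but green or pink is not meant.

How it is judged:
On the way:
1. the slide is lifted clear of its rest in the gripper (z of slide in the frame of rest above 0.045 m and contact force between slide and the fingers above 3 N), for 0.2 s.
At the end, for the whole second after the job is handed in: Still gripped, the slide is held on the uncovered plate: parallel within 0.05 rad, within 3 mm of the face, long side up the slope within 0.12 rad, centred within 10 mm along and 8 mm across, pressed with 4 to 20 N, at rest; frames moved under 4 mm, bystanders under 12 mm (((horizontal distance between cover and face_left above 0.12 m and angle between the z axis of slide and the z axis of plate_left, either way round below 0.05 rad and angle between the x axis of slide and the x axis of plate_left, either way round below 0.12 rad and z of slide in the frame of face_left between -0.003 and 0.003 m and x of slide in the frame of face_left between -0.01 and 0.01 m and y of slide in the frame of face_left between -0.008 and 0.008 m and contact force between slide and plate_left between 4 and 20 N) or (horizontal distance between cover and face_right above 0.12 m and angle between the z axis of slide and the z axis of plate_right, either way round below 0.05 rad and angle between the x axis of slide and the x axis of plate_right, either way round below 0.12 rad and z of slide in the frame of face_right between -0.003 and 0.003 m and x of slide in the frame of face_right between -0.01 and 0.01 m and y of slide in the frame of face_right between -0.008 and 0.008 m and contact force between slide and plate_right between 4 and 20 N)) and contact force between slide and the fingers above 3 N and linear speed of slide below 0.01 m/s and angular speed of slide below 0.05 rad/s and distance of each of cover, bottle, jar, tip_box from where it was at the start of the episode below 0.012 m and distance of each of frame_left, frame_right from where it was at the start of the episode below 0.004 m); the arm keeps its last pose, push and grip.
It fails at once if a bystander (cover, bottle, jar, tip box) is disturbed: moved over 12 mm (distance of any of cover, bottle, jar, tip_box from where it was at the start of the episode above 0.012 m).
It fails at once if a plate's slope is shifted: its frame moved over 4 mm (distance of any of frame_left, frame_right from where it was at the start of the episode above 0.004 m).
It fails at once if the slide is pressed roughly: over 30 N on a plate (contact force between slide and plate_left above 30 N or contact force between slide and plate_right above 30 N).
It also fails if it takes over 40 s, if anything falls off the work surface, if the arm or the gripper's body presses on something with over 40 N, if the wrist force passes 120 N, or if a joint passes its speed limit or range.

## Working session

There is one attempt and no reset: what is moved stays moved. The work goes in short steps, Python scripts to look and compute and a shell command to move; the robot and the scene stay as the last step left them, time stands still between calls to the robot, and variables do not carry over. Pictures are saved under pics/ and viewed, about 8 in all and at most 12, crops included, and the job is handed in when it is done.

```bash
mkdir -p pics
cat > h.py <<'E'
import numpy as np,cv2
from station import ctrl
def snap(cam,name):
    im=ctrl.read_camera(cam); cv2.imwrite(f'pics/{name}.png',im); return im
def crop(im,name,r0,r1,c0,c1,s):
    cv2.imwrite(f'pics/{name}.png',cv2.resize(im[r0:r1,c0:c1],None,fx=s,fy=s,interpolation=cv2.INTER_CUBIC))
def ray(info,u,v):
    K=np.array(info['camera_matrix']);T=np.array(info['camera_from_world'])
    d=np.linalg.solve(K,[u,v,1.]); d=np.array([d[0],-d[1],-d[2]])
    R=T[:3,:3]; return -R.T@T[:3,3], R.T@d
def onz(info,u,v,z):
    o,d=ray(info,u,v); return o+d*(z-o[2])/d[2]
def proj(info,P):
    K=np.array(info['camera_matrix']);T=np.array(info['camera_from_world'])
    p=(T[:3,:3]@np.atleast_2d(P).T).T+T[:3,3]; q=(K@(p*[1,-1,-1]).T).T
    return q[:,:2]/q[:,2:]
E
python3 - <<'E'
from h import *
a=snap('scene','s0');b=snap('side','d0')
s=ctrl.observe();print(s)
for n in('scene','side','wrist'):
    i=ctrl.camera_info(n);print(n,i,ray(i,280,210))
E
```

```text
{'clock': 0.1, 'q': array([-1.02392623e+00,  3.59317192e-01,  1.11827677e-02, -3.12730593e-04,
       -1.22411127e+00, -2.88096911e-01]), 'joint_vel': array([-0.00160899, -0.00294787,  0.00117842,  0.00174882,  0.00079617,
       -0.00101464]), 'tau': array([-8.65752536e-04, -5.84162199e+01,  2.93750238e+01,  7.01549068e+00,
        1.00948586e-02, -5.42761381e-05]), 'tool_pos': array([ 0.17268531, -0.65236684,  0.40382824]), 'ee_rot': array([-0.70069033, -0.09108499,  0.09131046,  0.70171147]), 'contact_force': array([ 0.23609725, -0.1310743 ,  0.39002689]), 'torque': array([-0.01176589,  0.0109695 ,  0.06438004]), 'width': 0.08742218240866825}
scene {'camera_matrix': array([[462.39245104,   0.        , 284.11346638],
       [  0.        , 462.39245104, 211.49201963],
       [  0.        ,   0.        ,   1.        ]]), 'camera_from_world': array([[-0.18415053,  0.982753  ,  0.01688585,  0.22556859],
       [-0.65261477, -0.13509862,  0.74554834,  0.31707854],
       [ 0.73497112,  0.12627317,  0.6662376 , -1.55570203],
       [ 0.        ,  0.        ,  0.        ,  1.        ]])} 
[... 571 characters left out ...]
0.7103243 ]), array([ 0.10424671, -0.8144086 , -0.57129966]))
wrist {'camera_matrix': array([[358.97517089,   0.        , 283.22041575],
       [  0.        , 358.97517089, 218.85940729],
       [  0.        ,   0.        ,   1.        ]]), 'camera_from_world': array([[-2.55241837e-01,  9.66876794e-01,  9.32927941e-04,
         6.74463297e-01],
       [-9.35804535e-01, -2.46796320e-01, -2.51717002e-01,
         3.21390776e-02],
       [-2.43149084e-01, -6.51217480e-02,  9.67800434e-01,
        -3.89022218e-01],
       [ 0.00000000e+00,  0.00000000e+00,  0.00000000e+00,
         1.00000000e+00]])} (array([ 0.10763675, -0.66952491,  0.3839566 ]), array([ 0.2223435 ,  0.0503569 , -0.97402111]))
```

View pics/s0.png

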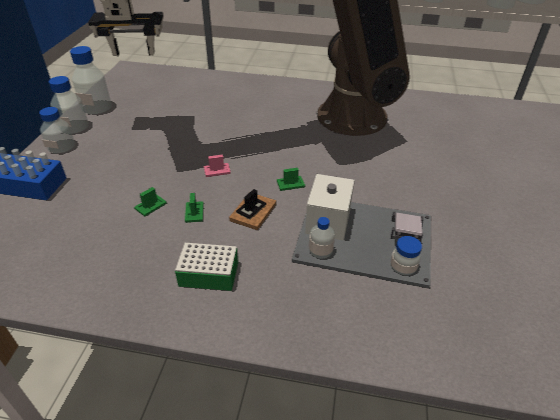

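View pics/d0.png

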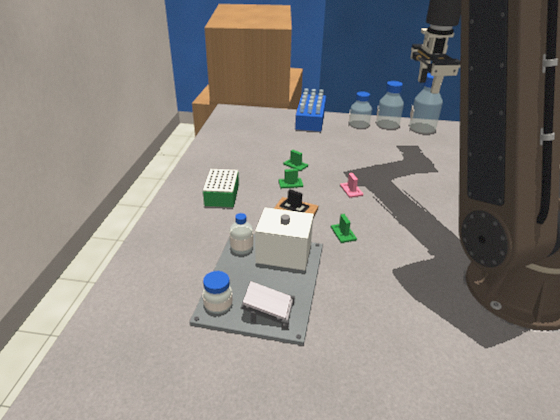

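Run:
```python
from h import *
a=cv2.imread('pics/s0.png');b=cv2.imread('pics/d0.png')
f=lambda i,r,c,h,w,s:cv2.resize(i[r:r+h,c:c+w],None,fx=s,fy=s,interpolation=cv2.INTER_CUBIC)
A=f(a,180,220,60,80,5);B=f(b,180,260,60,80,5);C=f(a,200,365,60,80,5);D=f(b,270,225,60,80,5)
cv2.imwrite('pics/c1.png',np.vstack([np.hstack([A,B]),np.hstack([C,D])]))
```

```text
(no output)
```

View pics/c1.png

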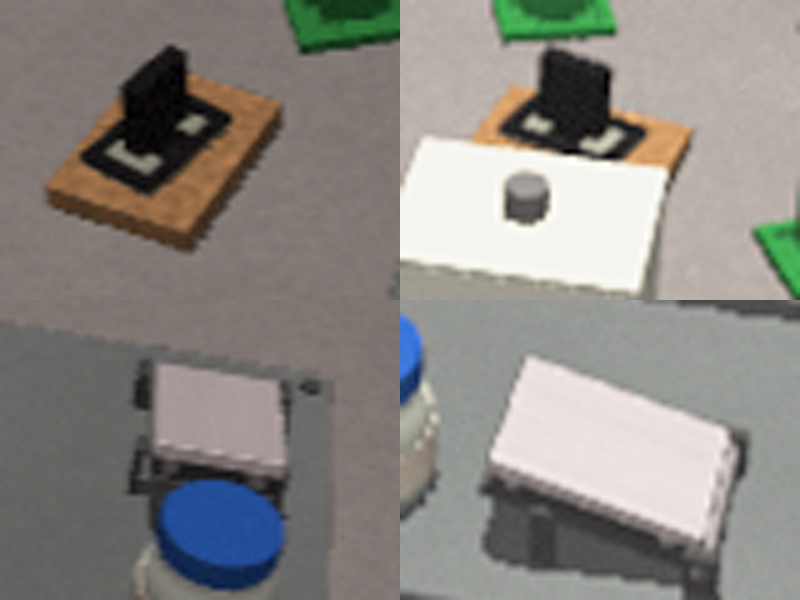

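```bash
cat > fit.py <<'E'
from h import *
from scipy.optimize import least_squares
S=ctrl.camera_info('scene');D=ctrl.camera_info('side')
def P(off,pts,s=5): return (np.array(pts,float)+.5)/s-.5+np.array(off)
def plate(p):
    x,y,yaw,a=p; ux=np.array([np.cos(yaw)*np.cos(a),np.sin(yaw)*np.cos(a),np.sin(a)]); uy=np.array([-np.sin(yaw),np.cos(yaw),0])
    o=np.array([x,y,.038]); return o,ux,uy
def corners(p):
    o,ux,uy=plate(p); return np.array([o-.03*uy,o+.03*uy,o+.09*ux+.03*uy,o+.09*ux-.03*uy])
E
python3 - <<'E'
from fit import *
sl=P((220,180),[(82,157),(152,192),(231,117)]); q=np.array([onz(S,u,v,.022) for u,v in sl]);print('slide',q.round(4))
print('centre',(q[0]+q[2])/2,'long',q[2]-q[1],np.linalg.norm(q[2]-q[1]),np.linalg.norm(q[0]-q[1]),'ang',np.degrees(np.arctan2(*(q[2]-q[1])[[1,0]])))
ck=P((220,180),[(48,188),(190,238),(280,100),(185,70)]); q=np.array([onz(S,u,v,.015) for u,v in ck]);print('cork',q.round(4),q.mean(0),(q[0]+q[2])/2,np.degrees(np.arctan2(*(q[2]-q[1])[[1,0]])))
sc=P((365,200),[(153,62),(275,80),(288,163),(152,147)])
sd=P((225,270),[(325,126),(130,55),(90,160),(303,240)])
# side order: low -y? side image top = -y
sdo=sd[[0,3,2,1]]
f=lambda p:np.r_[(proj(S,corners(p))-sc).ravel(),(proj(D,corners(p))-sdo).ravel()]
r=least_squares(f,[.55,.2,0,.3]);p=r.x;print(p,np.degrees(p[2:]));print(f(p).reshape(-1,2).round(1))
o,ux,uy=plate(p);print('face',o+.045*ux)
E
```

```text
slide [[ 0.5604 -0.2478  0.022 ]
 [ 0.5785 -0.2072  0.022 ]
 [ 0.5151 -0.1811  0.022 ]]
centre [ 0.53776245 -0.21445709  0.022     ] long [-6.33853652e-02  2.60856587e-02 -1.11022302e-16] 0.06854316966033924 0.044404106478488706 ang 157.63083888345642
cork [[ 0.5788 -0.2607  0.015 ]
 [ 0.5997 -0.1832  0.015 ]
 [ 0.4887 -0.1608  0.015 ]
 [ 0.4749 -0.2149  0.015 ]] [ 0.53551808 -0.20491076  0.015     ] [ 0.53375116 -0.21075532  0.015     ] 168.5700326929045
[ 0.50476934  0.1731898  -0.03423854  0.28833713] [-1.96172386 16.52050039]
[[-0.1  0.6]
 [ 0.3  0.8]
 [-0.   0.8]
 [ 0.5 -0.3]
 [ 1.   0.4]
 [ 0.6 -0.7]
 [ 0.3 -0.3]
 [-0.7 -0.2]]
face [0.54788637 0.17171295 0.05079613]
```

```bash
cat >> h.py <<'E'
from scipy.spatial.transform import Rotation as Rn
def st():
    s=ctrl.observe();R=Rn.from_quat(s['ee_rot']).as_matrix()
    print('t',s['clock'].__round__(2),'tcp',s['tool_pos'].round(4),'jawdeg',np.degrees(np.arctan2(R[1,2],R[0,2])).round(2),'ahead',R[:,1].round(4),'F',np.round(s['contact_force'],2),'w',s['width'].__round__(4),'q',s['q'].round(2))
    return s,R
E
python3 -c "
from h import *
s,R=st();print((np.array([.538,-.2145,.33])-s['tool_pos'])/.03)"
```

```text
t 0.1 tcp [ 0.1727 -0.6524  0.4038] jawdeg 104.82 ahead [-5.0e-04  1.4e-03 -1.0e+00] F [ 0.24 -0.13  0.39] w 0.0874 q [-1.02  0.36  0.01 -0.   -1.22 -0.29]
[12.17715635 14.59556138 -2.46094125]
```

```bash
python3 -m jog '[[2.4,2.9,0,-7],[4.8,5.8,0,-14],[7.2,8.7,0,-21],[9.6,11.6,-1,-29],[12.2,14.6,-2,-37]]'; python3 -m jog '[[0,0,0,0],[0,0,0,0]]'
python3 - <<'E'
from h import *
s,R=st();print((np.array([.538,-.2145,.33])-s['tool_pos'])/.03)
E
```

```text
clock: 0.72
tool_pos: [0.3725, -0.4113, 0.3874]
ee_rot: [0.694, -0.137, 0.138, -0.694]
contact_force: [1.4, -0.4, 0.1]
width: 0.0876
clock: 0.98
tool_pos: [0.3718, -0.4128, 0.3874]
ee_rot: [0.694, -0.135, 0.135, -0.694]
contact_force: [0.1, -0.7, -0.4]
width: 0.0879
t 0.97 tcp [ 0.3718 -0.4128  0.3874] jawdeg 67.97 ahead [-4.e-04  1.e-04 -1.e+00] F [ 0.07 -0.74 -0.4 ] w 0.0879 q [-0.49  0.18 -0.28  0.   -1.12 -1.47]
[ 5.53991334  6.61120031 -1.91246274]
```

```bash
python3 -m jog '[[1.5,1.7,0,0],[3,3.4,0,0],[4.2,5.1,0,0],[5.5,6.6,-1,0],[5.5,6.6,-2,0]]'; python3 -m jog '[[0,0,0,0],[0,0,0,0]]' >/dev/null
python3 - <<'E'
from h import *
s,R=st();i=ctrl.camera_info('wrist');im=snap('wrist','w1')
print(proj(i,[[.538,-.2145,.015],[.538,-.2145,.065],[.538,-.2145,.022]]))
E
```

```text
clock: 1.6
tool_pos: [0.5385, -0.2142, 0.3277]
ee_rot: [-0.694, 0.134, -0.136, 0.694]
contact_force: [-0.4, 0.2, -0.7]
width: 0.0877
t 1.85 tcp [ 0.5364 -0.2165  0.3283] jawdeg 67.78 ahead [ 3.e-04 -7.e-04 -1.e+00] F [-0.67 -0.58  0.57] w 0.0877 q [-0.05  0.26 -0.31  0.   -1.   -1.91]
[[286.33112288 208.92131413]
 [286.85704995 224.97166134]
 [286.39434378 210.85070197]]
```

View pics/w1.png

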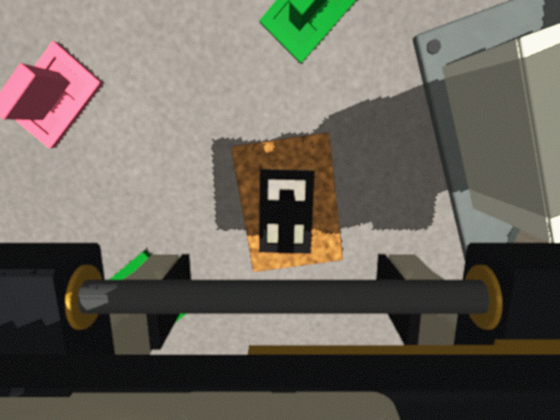

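Run:
```python
from h import *
i=ctrl.camera_info('wrist')
q=np.array([onz(i,u,v,.022) for u,v in [(260.5,170.5),(313,170.5),(311,252.5),(259.5,252.5)]])
print(q.round(4),q.mean(0));d=(q[0]+q[1]-q[2]-q[3])[:2];print(np.degrees(np.arctan2(d[1],d[0])),np.linalg.norm(d)/2)
s,R=st();c=q.mean(0);c[2]=.207;print((c-s['tool_pos'])/.03)
```

```text
[[ 0.5    -0.2212  0.022 ]
 [ 0.5159 -0.1824  0.022 ]
 [ 0.58   -0.2089  0.022 ]
 [ 0.5634 -0.2493  0.022 ]] [ 0.53983161 -0.21546833  0.022     ]
156.814585916569 0.06935018851226223
t 1.9 tcp [ 0.5364 -0.2165  0.3288] jawdeg 67.76 ahead [ 1.5e-03 -6.0e-04 -1.0e+00] F [ 0.15 -0.03  0.87] w 0.0876 q [-0.05  0.26 -0.31  0.   -1.   -1.91]
[ 0.11294466  0.03445657 -4.05969854]
```

```bash
python3 -m jog '[[0.08,0.03,-1.5,-0.7],[0.08,0.03,-2.8,-0.7],[0.08,0.03,-3.7,-0.7],[0.08,0.03,-4.05,-0.7],[0.08,0.03,-4.05,-0.7]]' -1 20;  python3 -m jog '[[0,0,0,0],[0,0,0,0],[0,0,0,0],[0,0,0,0],[0,0,0,0]]' 1 20;python3 -m jog '[[0,0,0,0],[0,0,0,0],[0,0,0,0],[0,0,0,0]]'
python3 - <<'E'
from h import *
s,R=st()
E
```

```text
clock: 2.52
tool_pos: [0.5391, -0.2148, 0.2066]
ee_rot: [0.693, -0.14, 0.141, -0.693]
contact_force: [0.0, 0.9, 1.0]
width: 0.0876
clock: 3.15
tool_pos: [0.539, -0.2141, 0.206]
ee_rot: [0.693, -0.14, 0.14, -0.693]
contact_force: [-0.6, 0.3, 0.2]
width: 0.0434
clock: 3.65
tool_pos: [0.539, -0.2142, 0.2059]
ee_rot: [0.693, -0.14, 0.14, -0.693]
contact_force: [0.4, -1.6, -0.3]
width: 0.0118
t 3.65 tcp [ 0.539  -0.2142  0.2059] jawdeg 67.13 ahead [-1.e-04 -0.e+00 -1.e+00] F [ 0.4  -1.58 -0.32] w 0.0118 q [-0.04  0.41 -0.43  0.   -0.73 -1.93]
```

```bash
python3 -m jog '[[0,0,0.5,0],[0,0,2,0],[0,0,3.7,0],[0,0,5.1,0],[0,0,5.1,0]]';  python3 -m jog '[[-0.4,2,0,5],[-0.8,4,0,10],[-1.2,6,0,15],[-1.6,8,0,20.9],[-2,10,0,20.9]]';python3 -m jog '[[0,1,0,0],[0,2,0,0],[0,2.9,0,0],[0,2.9,0,0],[0,2.9,0,0]]'
python3 - <<'E'
from h import *
s,R=st();snap('wrist','w2')
E
```

```text
clock: 4.28
tool_pos: [0.5397, -0.2143, 0.3641]
ee_rot: [-0.693, 0.137, -0.143, 0.693]
contact_force: [0.5, 0.2, -0.8]
width: 0.0122
clock: 4.9
tool_pos: [0.4779, 0.0875, 0.359]
ee_rot: [-0.707, 0.012, -0.012, 0.707]
contact_force: [1.5, -0.1, -1.2]
width: 0.0119
clock: 5.52
tool_pos: [0.4786, 0.1725, 0.3586]
ee_rot: [0.707, -0.012, 0.012, -0.707]
contact_force: [0.1, 0.1, -2.1]
width: 0.0119
t 5.53 tcp [0.4786 0.1725 0.3586] jawdeg 88.04 ahead [-9.e-04 -5.e-04 -1.e+00] F [ 0.1   0.07 -2.05] w 0.0119 q [ 0.73  0.12 -0.42 -0.   -1.03 -2.34]
```

View pics/w2.png

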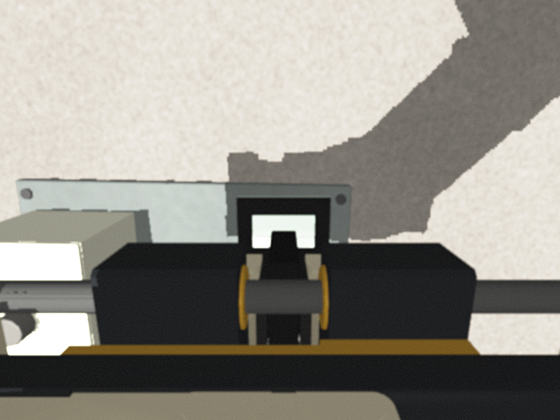

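```bash
python3 -m jog '[[1.5,0,0,0],[3,0,0,0],[4.6,0,0,0],[4.6,0,0,0],[4.6,0,0,0]]'
python3 - <<'E'
from h import *
s,R=st();im=snap('wrist','w3');crop(im,'c3',80,280,180,380,3);i=ctrl.camera_info('wrist')
from fit import corners
print(proj(i,corners([.50477,.17319,-.0342,.2883])))
E
```

```text
clock: 6.2
tool_pos: [0.6168, 0.1718, 0.3583]
ee_rot: [0.707, -0.013, 0.012, -0.707]
contact_force: [-0.1, -0.5, -0.0]
width: 0.0122
t 6.2 tcp [0.6168 0.1718 0.3583] jawdeg 87.94 ahead [-1.4e-03 -6.0e-04 -1.0e+00] F [-0.09 -0.46 -0.04] w 0.0122 q [ 0.58  0.33 -0.13 -0.   -1.1  -2.18]
[[241.37222406  67.14668616]
 [318.25282164  66.99756304]
 [318.80272953 181.85897288]
 [241.0640575  181.978393  ]]
```

View pics/c3.png

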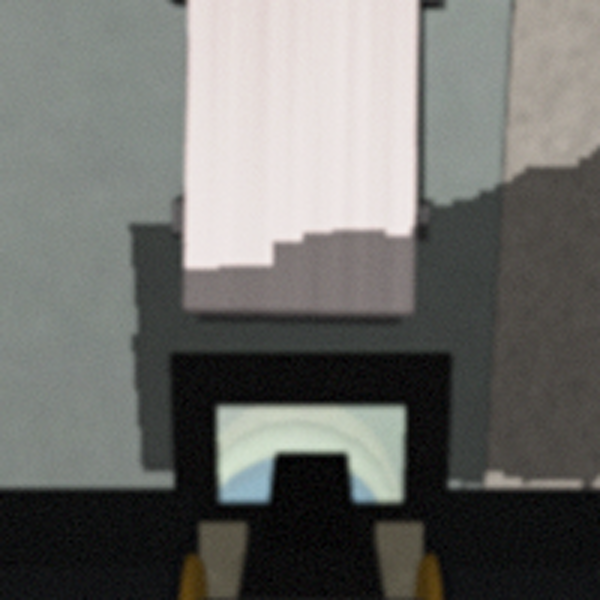

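```bash
cat > f2.py <<'E'
from fit import *
im=cv2.imread('pics/w3.png').astype(int)
for u in(255,280,305): print(u,im[55:80,u].sum(1)//3)
for v in(90,130): print(v,im[v,232:250].sum(1)//3,im[v,310:328].sum(1)//3)
W=ctrl.camera_info('wrist')
for z in (.174,.1673): 
  q=np.array([onz(W,u,v,z) for u,v in [(237.2,197),(330.3,197)]]);print(z,q.round(4),q.mean(0))
E
python3 f2.py
```

```text
255 [137 138 136 134 136 137 138 140 143 136 138 149 161 180 205 216 219 219
 219 219 219 219 221 221 221]
280 [138 137 139 137 138 140 138 141 142 136 129 140 156 172 194 210 221 220
 222 223 221 222 221 223 222]
305 [138 142 140 144 144 143 147 143 141 142 144 141 150 164 179 205 218 221
 220 220 219 222 220 218 221]
90 [132 131 135 138 137 135 134 134 133 141 175 211 225 224 227 224 224 224] [220 224 225 227 225 226 224 223 202 142  88 103 137 148 147 144 145 145]
130 [136 137 134 137 136 135 134 132 141 169 208 228 230 229 230 229 229 226] [226 230 231 232 229 230 231 224 183 108  69 102 136 145 146 145 143 143]
0.174 [[0.5806 0.1517 0.174 ]
 [0.5821 0.1952 0.174 ]] [0.5813612 0.1734694 0.174    ]
0.1673 [[0.5819 0.1508 0.1673]
 [0.5835 0.196  0.1673]] [0.58267073 0.17342654 0.1673    ]
```

```bash
cat > f3.py <<'E'
from fit import *
W=ctrl.camera_info('wrist')
sc=P((365,200),[(153,62),(275,80),(288,163),(152,147)])
sd=P((225,270),[(325,126),(130,55),(90,160),(303,240)])[[0,3,2,1]]
w=np.array([(242.5,68.7),(318.8,69.2),(318,184.3),(240.8,183.5)])
for ws,ww in((1,1),(1,0),(1,3),(.1,1)):
  f=lambda p:np.r_[ws*(proj(S,corners(p))-sc).ravel(),ws*(proj(D,corners(p))-sd).ravel(),ww*(proj(W,corners(p))-w).ravel()]
  p=least_squares(f,[.5,.17,0,.3]).x;o,ux,uy=plate(p);print(p.round(4),np.degrees(p[2:]).round(2),'face',(o+.045*ux).round(4))
print((proj(W,corners(p))-w).round(1))
o,ux,uy=plate(p);n=np.cross(ux,uy)
E
python3 f3.py
```

```text
[ 0.506   0.1736 -0.0438  0.2903] [-2.51 16.63] face [0.5491 0.1718 0.0509]
[ 0.5048  0.1732 -0.0342  0.2883] [-1.96 16.52] face [0.5479 0.1717 0.0508]
[ 0.5062  0.1737 -0.0455  0.2819] [-2.61 16.15] face [0.5494 0.1718 0.0505]
[ 0.5062  0.1738 -0.0458  0.2734] [-2.62 15.66] face [0.5494 0.1718 0.0501]
[[-0.3 -0.1]
 [ 0.2  0.2]
 [ 0.1 -0. ]
 [ 0.   0. ]]
```

```bash
python3 -m jog '[[-1.3,0,0,-0.5],[-2.56,0,-0.5,-0.5],[-2.56,0,-1.8,-0.5],[-2.56,0,-2.8,-0.5],[-2.56,0,-3.2,-0.5]]' 1 14; python3 -m jog '[[0,0,0,0],[0,0,0,0],[0,0,0,0],[0,0,0,0],[0,0,0,0]]'
python3 - <<'E'
from h import *
F=[]
s,R=st();print((np.array([.54,.1722,.2405])-s['tool_pos'])/.03, s['torque'])
E
```

```text
clock: 6.88
tool_pos: [0.5389, 0.1725, 0.2622]
ee_rot: [0.707, -0.015, 0.015, -0.707]
contact_force: [0.2, -0.5, -0.5]
width: 0.012
clock: 7.5
tool_pos: [0.5402, 0.1729, 0.2632]
ee_rot: [-0.707, 0.015, -0.015, 0.707]
contact_force: [-0.7, 0.7, -0.9]
width: 0.0118
t 7.5 tcp [0.5402 0.1729 0.2632] jawdeg 87.52 ahead [ 3.e-04  2.e-04 -1.e+00] F [-0.69  0.74 -0.9 ] w 0.0118 q [ 0.65  0.32 -0.41  0.   -0.85 -2.27]
[-0.00804244 -0.02208602 -0.75640321] [-0.02632109  0.02860662  0.02787518]
```

Descend in small steps, watching the force.

```bash
python3 -m jog '[[0,0,-0.2,0],[0,0,-0.35,0],[0,0,-0.45,0],[0,0,-0.5,0],[0,0,-0.5,0]]'; python3 -m jog '[[0,0,-0.03,0],[0,0,-0.06,0],[0,0,-0.09,0],[0,0,-0.12,0],[0,0,-0.12,0]]';python3 -c "
from h import *
s,R=st();print(s['torque'])"
```

```text
clock: 8.12
tool_pos: [0.5402, 0.1728, 0.248]
ee_rot: [0.707, -0.015, 0.015, -0.707]
contact_force: [-1.5, -1.2, 1.4]
width: 0.012
clock: 8.75
tool_pos: [0.5403, 0.1728, 0.2448]
ee_rot: [-0.707, 0.015, -0.015, 0.707]
contact_force: [-1.6, -2.2, 6.5]
width: 0.0121
t 8.75 tcp [0.5403 0.1728 0.2448] jawdeg 87.53 ahead [ 5.e-04  1.e-04 -1.e+00] F [-1.6  -2.19  6.53] w 0.0121 q [ 0.65  0.34 -0.43  0.   -0.8  -2.27]
[-0.83241581  0.36230873 -0.01206389]
```

```bash
python3 -m jog '[[0,0,0,0],[0,0,0,0],[0,0,0,0]]' 1 6; python3 -m jog '[[0,0,0,0],[0,0,0,0],[0,0,0,0]]' 1 3;python3 - <<'E'
from h import *
s,R=st();print(s['torque']);b=snap('side','d1');crop(b,'c4',250,330,205,325,6)
E
```

```text
clock: 9.12
tool_pos: [0.5398, 0.1728, 0.2441]
ee_rot: [0.707, -0.016, 0.015, -0.707]
contact_force: [-4.6, -0.5, 4.7]
width: 0.0119
clock: 9.5
tool_pos: [0.5401, 0.1728, 0.2442]
ee_rot: [0.707, -0.015, 0.015, -0.707]
contact_force: [-3.6, -0.4, 1.5]
width: 0.0118
t 9.5 tcp [0.5401 0.1728 0.2442] jawdeg 87.52 ahead [-3.e-04 -1.e-04 -1.e+00] F [-3.57 -0.44  1.45] w 0.0118 q [ 0.65  0.34 -0.43 -0.   -0.8  -2.27]
[-0.14808297  1.15511454  0.02432803]
```

View pics/c4.png

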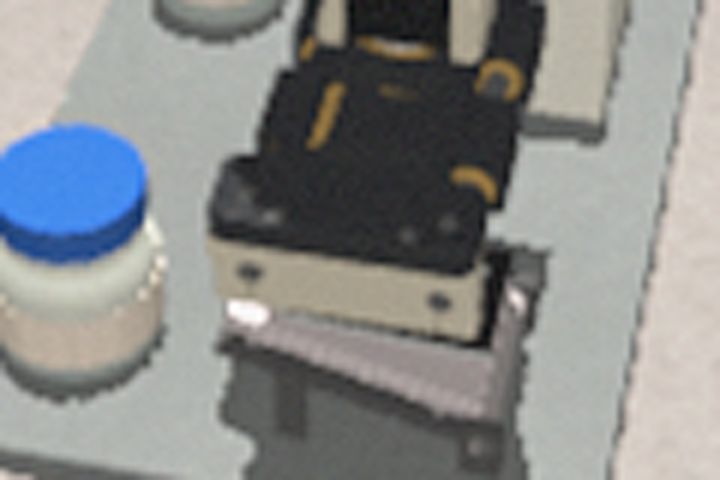

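```bash
python3 -m jog '[[0,0,-0.04,0],[0,0,-0.08,0],[0,0,-0.11,0],[0,0,-0.14,0],[0,0,-0.14,0]]' 1 4;python3 -c "
from h import *
s,R=st();print(s['torque'])"; python3 -m jog '[[0,0,-0.03,0],[0,0,-0.06,0],[0,0,-0.06,0],[0,0,-0.06,0]]' ;python3 -c "
from h import *
s,R=st();print(s['torque'])"
```

```text
clock: 10.18
tool_pos: [0.5401, 0.1729, 0.24]
ee_rot: [0.707, -0.015, 0.015, -0.707]
contact_force: [-4.3, 0.8, 2.5]
width: 0.012
t 10.18 tcp [0.5401 0.1729 0.24  ] jawdeg 87.53 ahead [-2.e-04 -1.e-04 -1.e+00] F [-4.32  0.83  2.49] w 0.012 q [ 0.65  0.34 -0.43 -0.   -0.79 -2.27]
[-0.03576775  1.51197463  0.02055217]
clock: 10.68
tool_pos: [0.5401, 0.1729, 0.2383]
ee_rot: [0.707, -0.015, 0.015, -0.707]
contact_force: [-4.7, -0.2, 2.7]
width: 0.0118
t 10.68 tcp [0.5401 0.1729 0.2383] jawdeg 87.53 ahead [-1.e-04 -0.e+00 -1.e+00] F [-4.65 -0.18  2.66] w 0.0118 q [ 0.65  0.35 -0.43 -0.   -0.79 -2.27]
[-0.00678634  1.45372426 -0.0397296 ]
```

Run:
```python
from h import *
s,R=st();w=snap('wrist','w5');a=snap('scene','s5')
f=lambda i,r,c,h,w,s:cv2.resize(i[r:r+h,c:c+w],None,fx=s,fy=s,interpolation=cv2.INTER_CUBIC)
cv2.imwrite('pics/c5.png',np.hstack([f(w,130,200,150,200,2),f(a,195,370,60,80,5)]) if 0 else np.vstack([f(w,150,180,100,200,4)[:400],np.hstack([f(a,190,370,40,80,5),f(a,190,370,40,80,5)])]))
```

```text
t 10.68 tcp [0.5401 0.1729 0.2383] jawdeg 87.53 ahead [-1.e-04 -0.e+00 -1.e+00] F [-4.65 -0.18  2.66] w 0.0118 q [ 0.65  0.35 -0.43 -0.   -0.79 -2.27]
```

View pics/c5.png

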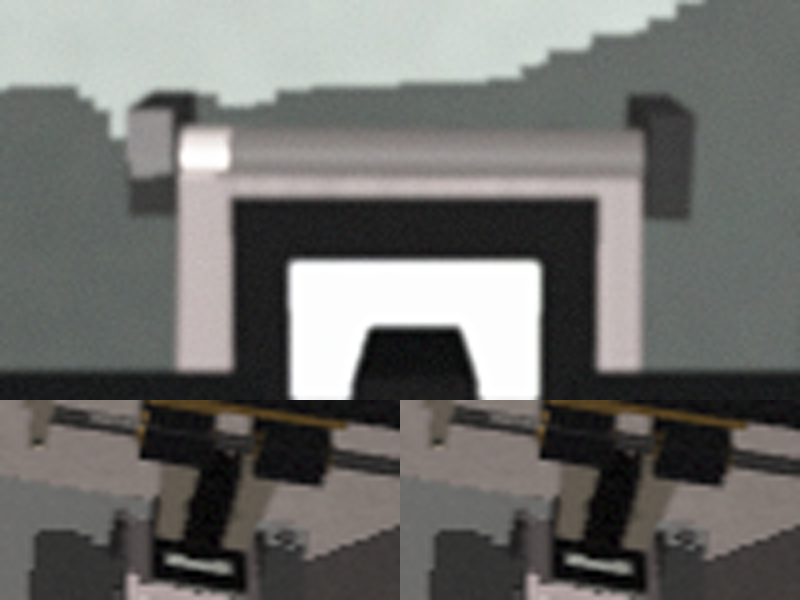

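```bash
cat > f6.py <<'E'
from fit import *
W=ctrl.camera_info('wrist')
g=cv2.imread('pics/w5.png').astype(int).sum(2)//3
for u in (250,280,310): print(u,g[178:206,u])
for v in (205,225): print(v,g[v,218:245],g[v,322:348])
# plate sink along n: fit d and xy shift using low edge; then slide edge
E
python3 f6.py
```

```text
250 [ 98  99 100 108 112 123 125 131 142 147 153 148 141 136 130 141 163 182
 189 182 156 101  46  29  28  33  33  26]
280 [100 103  98 106 110 120 128 132 138 144 150 151 144 136 130 134 154 176
 190 184 159 104  50  29  29  28  30  30]
310 [106 104 106 106 112 119 127 132 139 141 148 149 146 137 129 136 155 181
 193 183 157 103  52  28  29  29  32  34]
205 [ 95 103  98  96  95 101 133 167 186 188 186 188 188 190 184 185 186 181
 169 124  68  29  27  31  28  29  32] [ 32  31  31  33  30  29  49 100 159 184 190 191 187 189 186 191 187 172
 138 103  96  97  92  95  91  91]
225 [ 97  99  99  96 100 109 144 168 184 187 185 188 186 187 184 186 185 185
 179 148  79  33  26  28  27  29  30] [ 29  31  30  25  29  26  58 123 177 188 191 187 187 188 186 187 185 166
 137 106 106 105 104 106 103 104]
```

```bash
cat > f6.py <<'E'
from fit import *
import sys
W=ctrl.camera_info('wrist')
def model(p,d,xs,ys,b,e):
    o,ux,uy=plate(p);n=np.cross(ux,uy);o=o-d*n
    sx=np.cos(b)*ux+np.sin(b)*n; sn=-np.sin(b)*ux+np.cos(b)*n
    c=o+xs*ux+ys*uy+e*n   # bottom low-edge mid
    return proj(W,[o-.03*uy,o+.03*uy,c-.022*uy,c+.022*uy,c+.007*sn-.022*uy,c+.007*sn+.022*uy]), c+.035*sx+.032*sn
p=[.506,.1736,-.0438,.288]
for d in (0,.002,.004):
  for xs in(.006,.010):
    for b in (0,-.1):
      m,g=model(p,d,xs,0,b,0 if b>=0 else .007);print(d,xs,b,m.round(1).tolist(),g.round(4))
E
python3 f6.py
```

```text
0 0.006 0 [[223.0, 192.6], [340.7, 192.6], [238.6, 204.4], [325.1, 204.4], [236.9, 203.3], [326.7, 203.3]] [0.5362 0.1723 0.0803]
0 0.006 -0.1 [[223.0, 192.6], [340.7, 192.6], [236.9, 203.3], [326.7, 203.3], [234.9, 203.6], [328.5, 203.7]] [0.5381 0.1722 0.0844]
0 0.01 0 [[223.0, 192.6], [340.7, 192.6], [238.6, 212.2], [325.1, 212.2], [236.8, 211.5], [326.7, 211.5]] [0.54   0.1721 0.0815]
0 0.01 -0.1 [[223.0, 192.6], [340.7, 192.6], [236.8, 211.5], [326.7, 211.5], [234.9, 212.1], [328.5, 212.2]] [0.542  0.172  0.0855]
0.002 0.006 0 [[223.6, 193.0], [340.1, 193.0], [239.1, 204.6], [324.6, 204.7], [237.4, 203.6], [326.2, 203.6]] [0.5368 0.1723 0.0784]
0.002 0.006 -0.1 [[223.6, 193.0], [340.1, 193.0], [237.4, 203.6], [326.2, 203.6], [235.5, 204.0], [328.0, 204.0]] [0.5387 0.1722 0.0825]
0.002 0.01 0 [[223.6, 193.0], [340.1, 193.0], [239.1, 212.4], [324.6, 212.4], [237.3, 211.7], [326.3, 211.7]] [0.5406 0.1721 0.0795]
0.002 0.01 -0.1 [[223.6, 193.0], [340.1, 193.0], [237.3, 211.7], [326.3, 211.7], [235.5, 212.4], [328.0, 212.4]] [0.5425 0.172  0.0836]
0.004 0.006 0 [[224.3, 193.4], [339.5, 193.4], [239.6, 204.9], [324.2, 204.9], [237.9, 203.9], [325.7, 203.9]] [0.5373 0.1722 0.0765]
0.004 0.006 -0.1 [[224.3, 193.4], [339.5, 193.4], [237.9, 203.9], [325.7, 203.9], [236.1, 204.3], [327.5, 204.3]] [0.5393 0.1721 0.0806]
0.004 0.01 0 [[224.3, 193.4], [339.5, 193.4], [239.6, 212.6], [324.2, 212.6], [237.9, 211.9], [325.8, 211.9]] [0.5412 0.1721 0.0776]
0.004 0.01 -0.1 [[224.3, 193.4], [339.5, 193.4], [237.9, 211.9], [325.8, 211.9], [236.0, 212.6], [327.5, 212.6]] [0.5431 0.172  0.0817]
```

```bash
python3 -m jog '[[0,0,0.05,0],[0,0,0.08,0],[0,0,0.08,0]]';python3 -c "
from h import *
s,R=st()"; python3 -m jog '[[-0.1,0,0.05,0],[-0.2,0,0.05,0],[-0.2,0,0.05,0]]' 0.6 10
python3 - <<'E'
from h import *
s,R=st();w=snap('wrist','w7');crop(w,'c7',150,250,180,380,4)
E
```

```text
clock: 11.15
tool_pos: [0.5406, 0.173, 0.2409]
ee_rot: [-0.707, 0.015, -0.016, 0.707]
contact_force: [-0.9, 0.4, -0.9]
width: 0.0119
t 11.15 tcp [0.5406 0.173  0.2409] jawdeg 87.53 ahead [ 1.1e-03  5.0e-04 -1.0e+00] F [-0.92  0.42 -0.93] w 0.0119 q [ 0.65  0.34 -0.43  0.   -0.79 -2.27]
clock: 11.52
tool_pos: [0.534, 0.1729, 0.2424]
ee_rot: [-0.707, 0.015, -0.015, 0.707]
contact_force: [-1.2, -0.5, -0.4]
width: 0.0178
t 11.53 tcp [0.534  0.1729 0.2424] jawdeg 87.54 ahead [ 2.e-04  2.e-04 -1.e+00] F [-1.22 -0.45 -0.41] w 0.0178 q [ 0.66  0.33 -0.44 -0.   -0.79 -2.28]
```

View pics/c7.png

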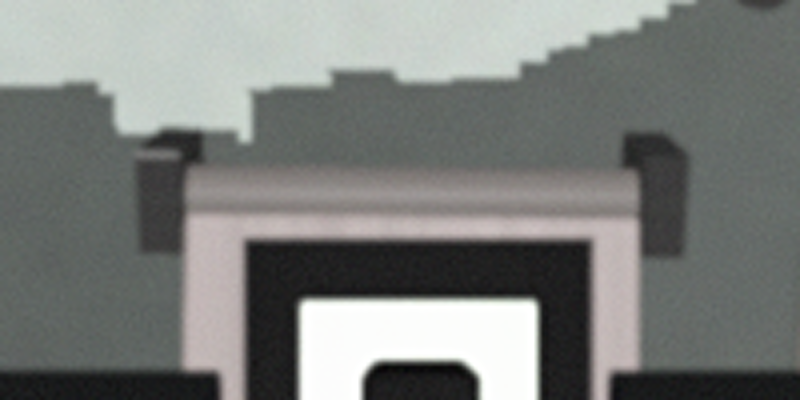

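```bash
cat >> f6.py <<'E'
print('---')
g=cv2.imread('pics/w7.png').astype(int).sum(2)//3
for u in (250,280,310): print(u,g[195:216,u])
for v in (215,235): print(v,g[v,220:248],g[v,320:346])
for xs in(.002,.004,.006): print(xs,model(p,0,xs,0,0,0)[0].round(1).tolist())
E
python3 f6.py | sed -n '/---/,$p'
```

```text
---
250 [130 137 147 150 144 138 127 131 150 172 188 187 189 175 134  76  35  27
  30  35  26]
280 [130 136 144 152 147 140 131 131 144 163 176 185 185 174 131  72  35  28
  29  32  35]
310 [131 135 143 148 146 138 133 125 138 159 180 190 191 179 136  76  35  30
  29  34  31]
215 [100  96  97  96 102 117 146 175 186 183 189 186 186 184 186 185 181 180
 181 176 152  91  40  28  27  30  30  29] [ 30  29  28  26  28  29  33  85 141 178 188 188 185 184 184 187 187 189
 176 153 116  97 100  96 102  94]
235 [ 96 102  95  95 103 128 162 183 188 186 182 185 187 186 183 183 183 180
 180 177 149  93  39  26  30  26  27  30] [ 31  28  28  30  32  28  40  82 138 179 189 189 187 184 184 186 187 187
 176 151 115  98 106 102 106 108]
0.002 [[225.1, 202.4], [339.4, 202.5], [240.3, 206.3], [324.2, 206.3], [238.7, 205.3], [325.8, 205.3]]
0.004 [[225.1, 202.4], [339.4, 202.5], [240.3, 210.1], [324.2, 210.1], [238.6, 209.3], [325.8, 209.3]]
0.006 [[225.1, 202.4], [339.4, 202.5], [240.3, 213.9], [324.2, 213.9], [238.6, 213.2], [325.8, 213.3]]
```

```bash
python3 -m jog '[[0,0,0,0],[0,0,0,0],[0,0,0,0]]' 1 30;python3 -c "
from h import *
s,R=st()"; python3 -m jog '[[-0.02,0,0.08,0],[-0.04,0,0.16,0],[0.06,0,0.19,0],[0.17,0,0.22,0],[0.17,0,0.22,0]]'
python3 - <<'E'
from h import *
s,R=st();w=snap('wrist','w8')
g=w.astype(int).sum(2)//3
for u in (250,310): print(u,g[195:240,u])
for v in (225,240): print(v,g[v,215:248],g[v,318:346])
E
```

```text
clock: 11.95
tool_pos: [0.5343, 0.1729, 0.2422]
ee_rot: [-0.707, 0.015, -0.015, 0.707]
contact_force: [0.2, 0.9, -0.3]
width: 0.0121
t 11.95 tcp [0.5343 0.1729 0.2422] jawdeg 87.53 ahead [ 1.e-04  1.e-04 -1.e+00] F [ 0.21  0.92 -0.29] w 0.0121 q [ 0.66  0.33 -0.44  0.   -0.79 -2.28]
clock: 12.58
tool_pos: [0.5396, 0.1729, 0.2488]
ee_rot: [-0.707, 0.015, -0.015, 0.707]
contact_force: [-0.9, -0.6, -0.6]
width: 0.012
t 12.57 tcp [0.5396 0.1729 0.2488] jawdeg 87.52 ahead [ 1.e-04  0.e+00 -1.e+00] F [-0.91 -0.61 -0.58] w 0.012 q [ 0.66  0.33 -0.43  0.   -0.81 -2.27]
250 [186 185 188 186 188 187 183 186 186 187 187 187 183 158 109  52  26  27
  25  37  31  27  31  29  31  32  30  30  26  28  29  25  31  26  30  28
  28  29  30  33  30  29  31  33  28]
310 [189 191 191 190 187 191 188 188 189 191 190 190 184 161 107  54  29  28
  31  30  32  35  32  29  28  27  33  28  56 161 245 255 254 253 253 253
 253 253 253 253 253 253 253 253 253]
225 [100  97 101  97  99  97  98  99  94 101 102 129 163 183 184 186 183 184
 182 186 182 185 183 176 151  89  41  28  24  28  30  28  33] [ 31  30  31  29  32  30  30  41  80 142 178 188 189 184 183 183 186 185
 180 155 116 100 102 103 103 106 104 104]
240 [ 97  98  97  96  98  97  97  97  95  96 101 128 167 184 187 187 183 186
 188 185 184 186 183 180 150  90  41  29  31  29  27  29  30] [ 31  26  31  32  33  31  28  31  67 131 179 188 187 186 187 183 186 188
 180 153 123 104 106 104 104 106 104 102]
```

```bash
python3 -m jog '[[0.02,0,-0.08,0],[0.05,0,-0.16,0],[0.06,0,-0.2,0],[0.07,0,-0.24,0],[0.07,0,-0.24,0]]'; python3 -c "
from h import *
s,R=st();print(s['torque'])"
```

```text
clock: 13.25
tool_pos: [0.5413, 0.1728, 0.2418]
ee_rot: [0.707, -0.015, 0.015, -0.707]
contact_force: [-2.5, -0.6, 4.2]
width: 0.0118
t 13.25 tcp [0.5413 0.1728 0.2418] jawdeg 87.53 ahead [-1.e-04 -1.e-04 -1.e+00] F [-2.54 -0.57  4.18] w 0.0118 q [ 0.65  0.34 -0.43  0.   -0.8  -2.27]
[-0.14056125  1.00895311  0.0036721 ]
```

```bash
python3 -m jog '[[0.01,0,-0.03,0],[0.02,0,-0.065,0],[0.02,0,-0.065,0],[0.02,0,-0.065,0]]'
python3 - <<'E'
from h import *
F=[]
for k in range(6): w=ctrl.read_camera('wrist');F.append(ctrl.observe()['contact_force'])
print(np.mean(F,0),np.std(F,0));s,R=st();w=snap('wrist','w9');crop(w,'c9',150,250,180,380,4)
g=w.astype(int).sum(2)//3
for u in (250,280,310): print(u,g[172:220,u])
for v in (215,235): print(v,g[v,215:248],g[v,318:346])
E
```

```text
clock: 13.75
tool_pos: [0.5418, 0.1728, 0.2401]
ee_rot: [0.707, -0.015, 0.015, -0.707]
contact_force: [-4.6, -1.2, 7.1]
width: 0.012
[-4.13416276 -0.12921386  7.54749533] [0.28720025 0.63660903 0.33210851]
t 14.05 tcp [0.5418 0.1728 0.2401] jawdeg 87.53 ahead [-2.e-04 -1.e-04 -1.e+00] F [-3.89 -0.82  7.65] w 0.0119 q [ 0.65  0.35 -0.43 -0.   -0.8  -2.27]
250 [160 113  98  99  99 101 108 119 128 128 133 140 149 150 141 130 127 133
 150 173 183 184 186 186 185 185 184 186 183 185 186 185 182 185 186 182
 157 106  52  31  29  28  30  31  30  29  28  29]
280 [116  96  98 101 100 104 105 113 125 130 135 139 146 150 145 137 132 131
 141 161 181 187 183 184 182 183 186 186 185 183 188 185 185 185 186 184
 156 105  52  28  31  30  32  30  27  30  32  27]
310 [104 104 105 101 102 106 106 113 122 129 130 139 145 148 147 139 133 124
 132 157 179 191 187 187 188 186 187 187 188 186 185 187 188 185 188 184
 162 109  51  28  31  27  30  34  28  34  32  31]
215 [ 98  98  98  97  98  96  96 103 101 103 130 164 181 187 188 185 187 184
 187 182 183 181 182 175 148  89  40  29  29  25  31  31  30] [ 29  29  33  31  28  33  31  37  81 140 178 187 191 187 183 185 186 185
 183 182 159 131 110 103 107 103 108 104]
235 [101  98  95  98  97  97  97  94  98 110 145 169 182 184 181 185 185 185
 184 184 180 182 180 175 147  93  37  27  28  31  25  29  29] [ 31  30  28  26  30  31  30  38  80 141 175 191 189 186 186 183 183 183
 185 179 160 123 105 105 107 106 103 105]
```

View pics/c9.png

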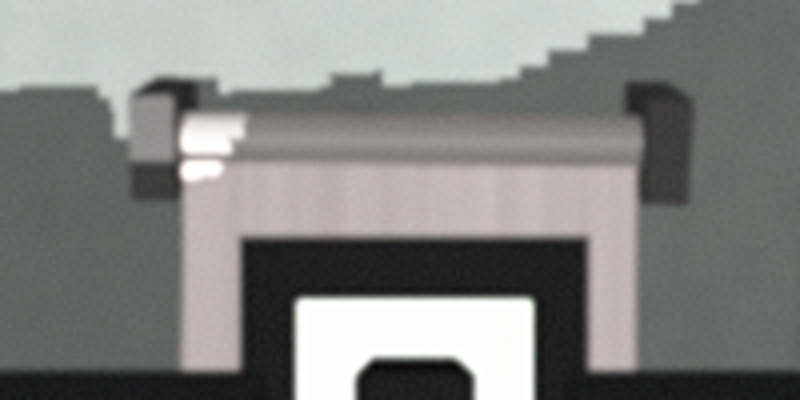

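```bash
cat >> f6.py <<'E'
print('+++')
for xs in(.008,.010,.012): print(xs,model(p,.0042,xs,0,0,0)[0].round(1).tolist())
E
python3 f6.py | sed -n '/+++/,$p'
```

```text
+++
0.008 [[224.8, 189.7], [339.1, 189.8], [239.9, 205.0], [323.9, 205.0], [238.3, 204.0], [325.4, 204.0]]
0.01 [[224.8, 189.7], [339.1, 189.8], [239.9, 208.8], [323.9, 208.8], [238.2, 207.9], [325.4, 207.9]]
0.012 [[224.8, 189.7], [339.1, 189.8], [239.9, 212.6], [323.9, 212.6], [238.2, 211.9], [325.5, 211.9]]
```

```bash
python3 -c "
from h import *
s,R=st();print(abs(s['joint_vel']).max());ctrl.sign_off()"
```

```text
t 14.1 tcp [0.5418 0.1728 0.2401] jawdeg 87.53 ahead [-1.e-04 -1.e-04 -1.e+00] F [-3.86 -0.02  7.3 ] w 0.0118 q [ 0.65  0.35 -0.43 -0.   -0.8  -2.27]
0.0023278474397665045
the job is handed in; nothing more can be done
```

I gripped the black slide by its tab and took it to the uncovered left plate, which slopes about 16.5°. It is now held pressed there with a 30 N grip, and I handed the job in at 14.1 s.

**What did not go to plan:** the arm cannot tilt the tool, so I first tried to let the slide turn in the grip by pressing it on the plate. It slipped and stopped about 0.1 rad short of flush and about 6.5 mm too low. To mend that I opened the fingers a few millimetres so the slide settled flat on the plate. I then gripped it again at that tilt, lifted it 5 mm, moved it 6 mm up the slope and pressed down along the plate's normal.

**Last checks:**

| Check | Result |
|---|---|
| Position along the slope | within about 0.5 mm of centre |
| Position across the slope | within about 0.5 mm of centre |
| Flush with the plate | edge width in the wrist picture matches a flush slide within about 0.5 px |
| Normal force | about 9.5 N, worked out from the wrist force and an assumed slide weight of about 1.1 N |
| Joint speeds | near zero |

- **Flushness:** the wrist picture shows only the slide's low end. The fingers hid the rest from the side camera.
- **Bystanders and plate frames:** I took no separate final measurement of either. The largest force I estimated on the plate was about 10 N, and the tool kept clear of the cover, bottle, jar and tip box by my estimates.

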